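Wedge a cell holder into the tapered dovetail way of an optical stand

TASK

Mount the blue cell holder on the optical stand: start the narrow end of its brass dovetail foot into the wide mouth of the stand's tapered way and slide it along until it wedges tight (it binds if held tight, so it is best pushed from behind). Feel for the tight point, because the stand is adjusted differently every time: press it home slowly with a push of about 12 N, without forcing it (the stand's spring shoe must never carry more than 17 N), then leave it wedged and let go. Leave the two vials behind the stand where they are.

Things in the scene. Friction and masses are not known exactly. Their poses are not given: they have to be found in the camera images.
- holder: cell holder, 250 g: blue upright square post on a brass dovetail foot, 70 mm long and 10 mm high. Origin: centre of the foot's underside, below the post's axis; z up, +x toward the narrow end of the foot (goes first into the way), +y to its slanting side. Foot's lower outline: right edge straight at y = -20 mm; left edge tapers by 8 degrees, from y = +25 mm at the rear to +15 mm in front.
- foot_front (a point): front (narrow) end of the holder's foot, on the underside, 35 mm ahead of its origin; axes as the holder's. Both flanks of the foot lean inward going up, 30 degrees from the vertical, so it can only be slid in endways. Smooth metal, friction about 0.15.
- post_grip (a point): point on the axis of the holder's blue post, 38 mm above the foot's underside: a good height to grip, and to push from behind (higher up tips and binds the foot; so does wedging it while held tight). The post is 24 x 24 mm, sides along the holder's x and y, from 16 to 64 mm above the underside; smooth, friction about 0.3. Below it is a neck 16 mm wide.
- stand: optical stand, fixed: aluminium plate 225 x 116 mm, 12 mm thick, carrying a tapered dovetail way between two steel walls. Origin: at the wide mouth of the way, on the worktop; z up, +x into the way (way from x = 0 to +120 mm). The foot slides on the plate's top, z = 12 mm; before the mouth, x = -100 to 0, this is a bare apron. The walls stand 14 mm above it and overhang inward.
- way_mouth (a point): point at the mouth, on the plate's top, axes as the stand's. Right wall: straight along x, its lower edge at y = -20 to -14 mm (set differently each time and locked). Left wall: lower edge at y = +31 mm at the mouth, slanting inward by 8 degrees. A foot set down with its origin at x = -60, y = +8 mm, straight, enters clear of both walls and slides freely to about x = +15.
- way_end (a point): narrow end of the way, on the plate's top, 120 mm from the mouth; axes as the stand's. A holder becomes tight with its origin somewhere from x = 37 to 80 mm past the mouth (depends on the hidden setting), its straight side against the right wall (y = 0 to +6 mm). Up to there it slides with under 3 N; then the push needed grows by about 5 N per mm. It stays wedged when let go.
- shoe: spring shoe: the left, slanting wall of the way. It yields sideways by less than 1 mm on stiff springs (30 N per mm). Origin at the way_mouth point. Pushing the tight holder along the way with F newtons loads the shoe with 0.6 to 1.1 F, depending on friction; when let go, it must still carry more than 5 N.
- vial_green: vial with green cap, 28 x 28 x 60 mm, standing loose behind the stand; origin: centre of its underside
- vial_white: vial with white cap, 35 x 35 x 64 mm, standing loose behind the stand; origin: centre of its underside
Things that resemble listed ones, but are neither listed nor needed, are in the scene too. Of the things like the holder, leave any that is orange; of the rest the smaller one is meant.

How it is judged:
By the outcome, as a careful person would: the job done as asked, in the order asked, and still so for the second after the job is handed in, with the robot touching nothing.
It also fails if it takes over 54 s, if anything falls off the work surface, if the arm or the gripper's body presses on something with over 40 N, if the wrist force passes 120 N, or if a joint passes its speed limit or range.

ROBOT

A 6-joint arm with a two-finger parallel gripper is mounted at the origin on a cart in front of the work surface, level with it; the furniture and walls round the work are solid. World frame = base frame: x ahead of the robot, y to its left, z up, the work surface at z = 0. Lengths are in m, angles in rad, forces in N, time in s.
With the tool pointing down it reaches from about 0.325 to 1 m from the base axis. Payload 5.1 kg.
Tool frame: the origin (TCP) lies at the very end of the fingers, on their centre line; the grasp point (between the pads) lies 19 mm behind it; z points along the fingers, y is the line along which they close (so a half turn about z gives the same grasp; the last joint's range is limited). The gripper opens to 85 mm and grips with 20 to 120 N. Pads are 22 mm wide; open, the fingers measure 114 mm over their backs; the gripper's body (76 mm by 85 mm) begins 54 mm behind the grasp point. The pads swing forward as they close: fully open they stand 13 mm farther back than shut.
Start: joints at [1.24, 0.124, 1.65, -0, 1.367, -0.083], TCP at [0.159, 0.63, 0.231] pointing down, gripper open.
Joint ranges: [-2.61, 2.61], [-1.02, 2.33], [0.03, 2.71], [-1.35, 4.49], [0.32, 2.68], [-2.91, 2.91]. Speed limits (rad/s): [2.57, 2.57, 3.14, 3.14, 3.14, 3.14].

INTERFACE

Orientations are given as a rotation vector (axis times angle).
In Python, from cell import manip gives the robot as it stands.
- The arm moves only by the tool servo_tool, never from a script. Its argument "plan" is a list of rows, each an object with "linear": the shift along the world's x, y, z in mm, a list of three; "turn": the turn about the world's z in rad; "hand": the finger opening in mm, from 0 to 85.4. A call has 1 to 5 rows; each row shifts and turns the commanded pose from where the row before left it; what a row does not reach is not made up. A row lasts 1/8 s, in which the tool goes at most 62.5 mm and 10.7 degrees, less where a joint would pass 70% of its speed; a pose out of reach is approached as far as the arm can. A call with a gripper value outside its range is refused whole. The fingers move at their own pace and stop on an object; the grip force is fixed at half the most. Time passes only in rows, so rows that do not move let the fingers close. It gives the time, the measured TCP pose, the force, the opening and the grip force at its end, in the units of the state.
- manip.get_state(): the state, without advancing time (a new reading comes with each control period).
- manip.snapshot(name): name is "scene" or "top"; returns a dict with "frame" (480x640x3 uint8, red, green, blue), "fx", "fy", "cx", "cy" (pixels), "R" (3x3) and "t" (3): a world point X has camera coordinates R X + t. Camera axes: x right, y down, z forward; pixel columns grow to the right and rows downward; lengths in m; the calibration is good to about 2 mm. A picture is of the moment at which its call begins. There is no depth.
- manip.job_done(): hands the job in; it is judged then, once.
The state is a dict: "time_s": time; "joint_pos": joint angles; "joint_velocities": joint speeds; "joint_torque": joint torques, N m; "eef_pos": TCP position; "eef_rot": TCP orientation; "wrist_force": force on the tool from outside, world axes, zero at the start; "torque": the same for the moment, N m; "width": opening from 0.0 (shut) to 1.0 (fully open); "grip_force": force on a finger pad.
Only numpy, scipy, OpenCV 4.12 (cv2) and the standard library are available. Lean on these libraries where they do the work, as an engineer would, in place of code of your own. Each camera call takes 0.05 s, during which the arm holds its last target. There are 200 camera calls.

## Working session

There is one attempt and no reset: what is moved stays moved. The work goes in short steps, Python scripts to look and compute and a tool call to move; the robot and the scene stay as the last step left them, time stands still between calls to the robot, and variables do not carry over. Pictures are saved under pics/ and viewed, at most 10 in all, crops included, and the job is handed in when it is done.

Besides the shell and the picture viewer there is one more tool, called after "Emit:" by a JSON object that holds its "api" and its "payload". servo_tool: Moves the arm, as the interface text tells. Its arguments: {"type":"object","properties":{"plan":{"type":"array"}},"required":["plan"]}

```bash
mkdir -p pics; python3 - <<'E'
from cell import manip
import cv2,pickle
d={}
for n in("scene","top"):
    s=manip.snapshot(n);d[n]=s
    cv2.imwrite(f"pics/{n}0.png",s["frame"][:,:,::-1])
    print(n,s["fx"],s["cx"],s["cy"],s["R"],s["t"])
pickle.dump(d,open("s0.pkl","wb"))
st=manip.get_state();print(st)
E
```

```text
scene 489.29640680445436 315.7178951463497 235.91784289397506 [[-0.98003224 -0.19742429 -0.02367396]
 [-0.06670315  0.43858864 -0.89620907]
 [ 0.18731657 -0.87673465 -0.44299983]] [0.55398839 0.09378054 0.8546035 ]
top 597.3103144650487 320.5042227484224 244.5508898563512 [[-0.00522981 -0.99992436  0.01113249]
 [-0.9865554   0.00334078 -0.16339303]
 [ 0.16334348 -0.01183733 -0.98649824]] [-0.0119824   0.55557486  1.11741826]
{'time_s': 0.1, 'joint_pos': array([ 1.24036266e+00,  1.24465271e-01,  1.65153590e+00,  3.77228021e-05,
        1.36750434e+00, -8.26205625e-02]), 'joint_velocities': array([-0.00026147, -0.0017403 , -0.00441255,  0.00155461, -0.00200598,
        0.00014332]), 'joint_torque': array([ 4.18032005e-04, -4.24929821e+01, -3.66652894e+01, -7.40037262e-05,
        3.82802697e-03,  2.13778588e-05]), 'eef_pos': array([0.15928683, 0.62961261, 0.23016042]), 'eef_rot': array([-3.88227440e-01, -3.11707935e+00,  2.92856244e-03]), 'wrist_force': array([-0.19792931, -0.49576014,  0.23721139]), 'torque': array([-0.02225347, -0.01461169, -0.02947371]), 'grip_force': 0.0, 'width': 1.0018885138808928}
```

View pics/scene0.png

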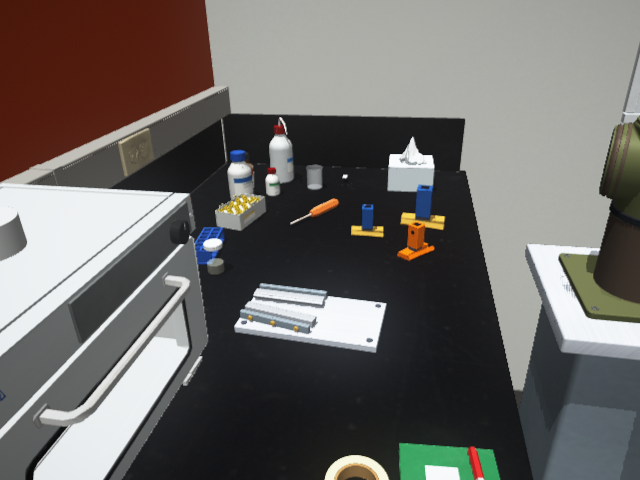

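View pics/top0.png

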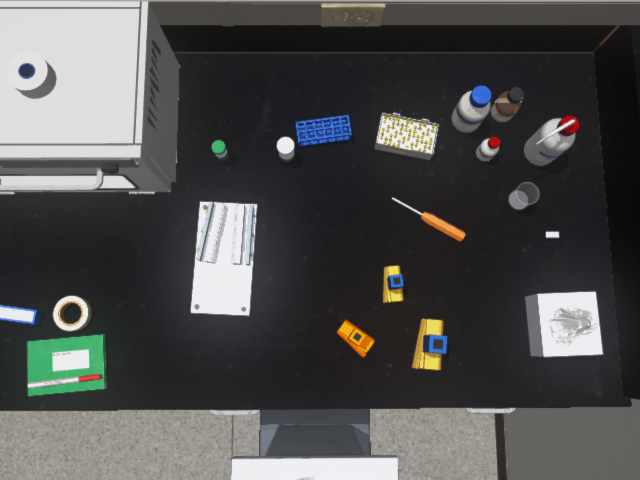

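Top view: the small blue holder is at about (394,284) and the stand at (225,258), with the way pointing up the image and the apron below it. The vials are at (219,150) and (286,148). Next I'll zoom in on the holder and stand.

```bash
cat > h.py <<'E'
import numpy as np,cv2
def ray(s,u,v,z):
    R,t=np.array(s["R"]),np.array(s["t"]);c=-R.T@t
    d=R.T@np.array([(u-s["cx"])/s["fx"],(v-s["cy"])/s["fy"],1]);return c+d*(z-c[2])/d[2]
def proj(s,X):
    p=np.array(s["R"])@np.array(X)+s["t"];return s["fx"]*p[0]/p[2]+s["cx"],s["fy"]*p[1]/p[2]+s["cy"]
E
python3 - <<'E'
import pickle,cv2,numpy as np
from h import *
d=pickle.load(open("s0.pkl","rb"));s=d["top"];f=s["frame"]
a=cv2.resize(f[255:315,365:425],(400,400),interpolation=cv2.INTER_CUBIC)
b=cv2.resize(f[195:320,185:265],(384,600),interpolation=cv2.INTER_CUBIC)
im=np.zeros((600,800,3),np.uint8);im[:400,:400]=a;im[:,410:794]=b
cv2.imwrite("pics/z0.png",im[:,:,::-1])
hsv=cv2.cvtColor(f,cv2.COLOR_RGB2HSV)
def m(lo,hi,box):
    x=cv2.inRange(hsv,lo,hi);k=np.zeros_like(x);k[box[1]:box[3],box[0]:box[2]]=1;return x*k
box=(375,255,410,310)
br=m((18,80,60),(35,255,255),box);bl=m((100,100,30),(125,255,255),box)
for n,M,z in(("brass",br,.0),("blue",bl,.064)):
    c=max(cv2.findContours(M,0,2)[0],key=cv2.contourArea)
    if n=="brass": c=cv2.convexHull(c); c=cv2.approxPolyDP(c,2,True)
    else: c=cv2.boxPoints(cv2.minAreaRect(c))[:,None]
    for p in c[:,0]:print(n,p,ray(s,*p,z).round(4), ray(s,*p,.01).round(4))
w=cv2.inRange(f,(170,170,170),(255,255,255));k=np.zeros_like(w);k[195:320,185:265]=1
c=max(cv2.findContours(w*k,0,2)[0],key=cv2.contourArea);c=cv2.approxPolyDP(cv2.convexHull(c),2.5,True)
for p in c[:,0]:print("plate",p,ray(s,*p,.012).round(4))
E
```

```text
brass [399 265] [ 0.5208 -0.173   0.    ] [ 0.5195 -0.1716  0.01  ]
brass [403 300] [ 0.4503 -0.1791  0.    ] [ 0.4496 -0.1776  0.01  ]
brass [383 302] [ 0.4465 -0.139   0.    ] [ 0.4458 -0.1379  0.01  ]
brass [384 267] [ 0.5168 -0.1426  0.    ] [ 0.5155 -0.1414  0.01  ]
blue [387.4308 275.4462] [ 0.4925 -0.1412  0.064 ] [ 0.4986 -0.1479  0.01  ]
blue [402.32312 273.5847 ] [ 0.4959 -0.1697  0.064 ] [ 0.5022 -0.1777  0.01  ]
blue [403.95392 286.63083] [ 0.471  -0.1721  0.064 ] [ 0.4761 -0.1803  0.01  ]
blue [389.06158 288.49234] [ 0.4676 -0.1437  0.064 ] [ 0.4725 -0.1505  0.01  ]
plate [200 202] [0.6492 0.2287 0.012 ]
plate [256 204] [0.6448 0.1154 0.012 ]
plate [248 315] [0.4214 0.1283 0.012 ]
plate [191 312] [0.4278 0.2402 0.012 ]
```

View pics/z0.png

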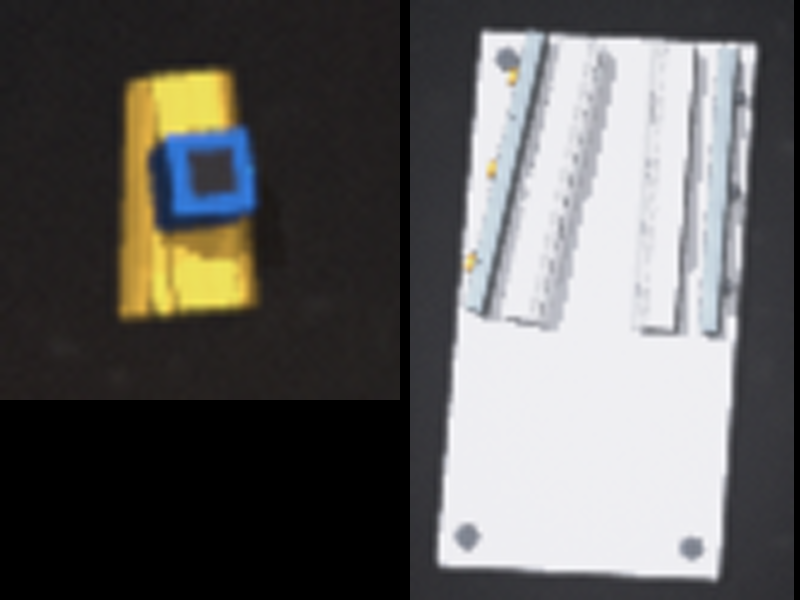

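Zoom: the foot's narrow end points up the image (+x world). The holder's yaw is about +5.4° at (0.483,-0.1565). The stand's yaw is about -3.2°, with its mouth at about pixel row 263. I'll start moving.

Emit:
{"api": "servo_tool", "payload": {"plan": [{"linear": [35,-45,0],"turn": 0.03,"hand": 70},{"linear": [35,-45,0],"turn": 0.03,"hand": 70},{"linear": [35,-45,0],"turn": 0.03,"hand": 70},{"linear": [35,-45,0],"turn": 0.03,"hand": 70},{"linear": [35,-45,0],"turn": 0.03,"hand": 70}]}}

```text
time_s: 0.72
eef_pos: [0.3351, 0.4034, 0.2309]
eef_rot: [-0.152, -3.138, 0.001]
wrist_force: [0.6, 0.5, 0.2]
width: 0.824
grip_force: 0.0
```

Emit:
{"api": "servo_tool", "payload": {"plan": [{"linear": [25,-50,0],"turn": 0.02,"hand": 70},{"linear": [25,-50,0],"turn": 0.02,"hand": 70},{"linear": [25,-50,0],"turn": 0.02,"hand": 70},{"linear": [25,-50,0],"turn": 0.02,"hand": 70},{"linear": [25,-50,0],"turn": 0.02,"hand": 70}]}}

```text
time_s: 1.35
eef_pos: [0.4597, 0.1534, 0.231]
eef_rot: [0.005, -3.141, -0.0]
wrist_force: [0.7, 0.5, 0.1]
width: 0.824
grip_force: 0.0
```

Emit:
{"api": "servo_tool", "payload": {"plan": [{"linear": [5,-55,0],"turn": 0.02,"hand": 70},{"linear": [5,-55,0],"turn": 0.02,"hand": 70},{"linear": [5,-55,0],"turn": 0.02,"hand": 70},{"linear": [5,-55,0],"turn": 0.02,"hand": 70},{"linear": [4,-55,0],"turn": 0.02,"hand": 70}]}}

```text
time_s: 1.98
eef_pos: [0.4831, -0.1216, 0.231]
eef_rot: [0.161, -3.137, -0.0]
wrist_force: [0.8, -0.5, -0.1]
width: 0.816
grip_force: 0.0
```

```bash
python3 - <<'E'
import pickle,numpy as np
from h import *
d=pickle.load(open("s0.pkl","rb"));s=d["top"]
Z=lambda x,y:(185+(x-410)/4.8,195+y/4.8)
yaw=-0.056;ex=np.array([np.cos(yaw),np.sin(yaw)]);ey=np.array([-ex[1],ex[0]])
for n,x,y in(("Lin mouth",547,328),("Lin end",605,50),("Rin mouth",640,330),("Rin end",655,45),("Lout",505,320),("Rout",678,332)):
    p=ray(s,*Z(x,y),.026);o=np.array([.4236,.1843])+.1*ex;q=p[:2]-o
    print(n,p.round(4),"rel plate-rear-mid+100:",(q@ex).round(4),(q@ey).round(4))
E
```

```text
Lin mouth [0.5221 0.196  0.026 ] rel plate-rear-mid+100: -0.0023 0.0171
Lin end [0.6387 0.1746 0.026 ] rel plate-rear-mid+100: 0.1153 0.0024
Rin mouth [0.5211 0.1579 0.026 ] rel plate-rear-mid+100: -0.0012 -0.0209
Rin end [0.6408 0.1539 0.026 ] rel plate-rear-mid+100: 0.1186 -0.0182
Lout [0.5254 0.2132 0.026 ] rel plate-rear-mid+100: 0.0001 0.0346
Rout [0.5202 0.1423 0.026 ] rel plate-rear-mid+100: -0.0012 -0.0365
```

Emit:
{"api": "servo_tool", "payload": {"plan": [{"linear": [0,-35,-30],"turn": 0,"hand": 60},{"linear": [0,0,-50],"turn": 0,"hand": 60},{"linear": [0,0,-50],"turn": 0,"hand": 60},{"linear": [0,0,-45],"turn": 0,"hand": 60},{"linear": [0,0,-36],"turn": 0,"hand": 60}]}}

```text
time_s: 2.6
eef_pos: [0.4821, -0.1544, 0.0179]
eef_rot: [0.16, -3.135, -0.002]
wrist_force: [-0.3, 0.2, -0.2]
width: 0.701
grip_force: 0.0
```

Emit:
{"api": "servo_tool", "payload": {"plan": [{"linear": [0,0,0],"turn": 0,"hand": 10},{"linear": [0,0,0],"turn": 0,"hand": 10},{"linear": [0,0,0],"turn": 0,"hand": 10},{"linear": [0,0,0],"turn": 0,"hand": 10},{"linear": [0,0,0],"turn": 0,"hand": 10}]}}

```text
time_s: 3.22
eef_pos: [0.4843, -0.1552, 0.0217]
eef_rot: [-0.16, 3.136, -0.001]
wrist_force: [-0.7, 1.3, 2.9]
width: 0.273
grip_force: 60.3
```

Emit:
{"api": "servo_tool", "payload": {"plan": [{"linear": [0,0,0],"turn": 0,"hand": 10},{"linear": [0,0,15],"turn": 0,"hand": 10},{"linear": [0,0,25],"turn": 0,"hand": 10},{"linear": [0,0,30],"turn": 0,"hand": 10},{"linear": [0,0,30],"turn": 0,"hand": 10}]}}

```text
time_s: 3.85
eef_pos: [0.483, -0.1547, 0.1212]
eef_rot: [0.16, -3.137, -0.0]
wrist_force: [-1.0, 0.3, -3.0]
width: 0.274
grip_force: 59.5
```

Emit:
{"api": "servo_tool", "payload": {"plan": [{"linear": [-3,45,0],"turn": -0.03,"hand": 10},{"linear": [-4,50,0],"turn": -0.03,"hand": 10},{"linear": [-4,50,0],"turn": -0.03,"hand": 10},{"linear": [-4,50,0],"turn": -0.03,"hand": 10},{"linear": [-4,50,0],"turn": -0.03,"hand": 10}]}}

```text
time_s: 4.47
eef_pos: [0.4638, 0.0917, 0.1206]
eef_rot: [0.077, 3.14, 0.0]
wrist_force: [1.2, -1.0, -2.8]
width: 0.272
grip_force: 59.8
```

Emit:
{"api": "servo_tool", "payload": {"plan": [{"linear": [0,45,-10],"turn": -0.008,"hand": 10},{"linear": [0,35,-20],"turn": 0,"hand": 10},{"linear": [0,14,-20],"turn": 0,"hand": 10},{"linear": [0,0,-10],"turn": 0,"hand": 10},{"linear": [0,0,0],"turn": 0,"hand": 10}]}}

```text
time_s: 5.1
eef_pos: [0.4637, 0.1834, 0.0596]
eef_rot: [-0.088, -3.138, 0.001]
wrist_force: [-0.7, 0.1, -2.9]
width: 0.272
grip_force: 59.9
```

```bash
python3 - <<'E'
from cell import manip
import cv2,pickle,numpy as np
d={}
for n in("scene","top"):
    s=manip.snapshot(n);d[n]=s
pickle.dump(d,open("s1.pkl","wb"))
a=cv2.resize(d["top"]["frame"][190:320,165:285],(369,400),interpolation=cv2.INTER_CUBIC)
b=cv2.resize(d["scene"]["frame"][240:360,230:400],(425,300),interpolation=cv2.INTER_CUBIC)
im=np.zeros((400,800,3),np.uint8);im[:,:369]=a;im[:300,375:]=b
cv2.imwrite("pics/z1.png",im[:,:,::-1])
print(manip.get_state()["eef_pos"])
E
```

```text
[0.46494505 0.18349703 0.06099179]
```

View pics/z1.png

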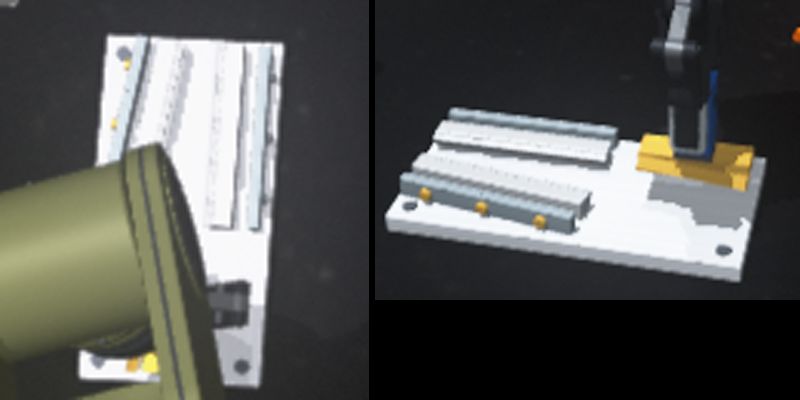

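Top view: the arm blocks the view of the holder. Scene view: the holder is over the apron with the foot pointing at the mouth; foot front at zoom (640,150), wall mouths at about (612,160) and (588,212). I'll overlay the predicted geometry to check the sideways alignment.

```bash
python3 - <<'E'
import cv2,pickle,numpy as np
from h import *
s=pickle.load(open("s1.pkl","rb"))["scene"];f=s["frame"]
S=5;x0,y0=235,275
im=cv2.resize(f[y0:y0+90,x0:x0+155],None,fx=S,fy=S,interpolation=cv2.INTER_CUBIC)
yaw=-.056;c,n=np.cos(yaw),np.sin(yaw);O=np.array([.5231,.1727])
W=lambda o,x,y,z:(o[0]+c*x-n*y,o[1]+n*x+c*y,z)
def line(o,P,col):
    q=[tuple(int(v) for v in((proj(s,W(o,*p))[0]-x0+.5)*S,(proj(s,W(o,*p))[1]-y0+.5)*S)) for p in P]
    for a,b in zip(q,q[1:]):cv2.line(im,a,b,col,1)
t=np.tan(np.radians(8))
line(O,[(0,.031,.012),(.12,.031-.12*t,.012)],(255,0,0))
line(O,[(0,.023,.026),(.12,.023-.12*t,.026)],(255,0,255))
for y in(-.02,-.014):line(O,[(0,y+.008,.026),(.12,y+.008,.026)],(0,200,0))
line(O,[(-.1,-.05,.012),(-.1,.06,.012)],(0,0,255))
H=np.array([.465,.1835]);z=.061-.0217
line(H,[(.035,.015,z),(.035,-.02,z),(-.035,-.02,z),(-.035,.025,z),(.035,.015,z)],(255,0,0))
cv2.imwrite("pics/z2.png",im[:,:,::-1])
E
```

```text
(no output)
```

View pics/z2.png

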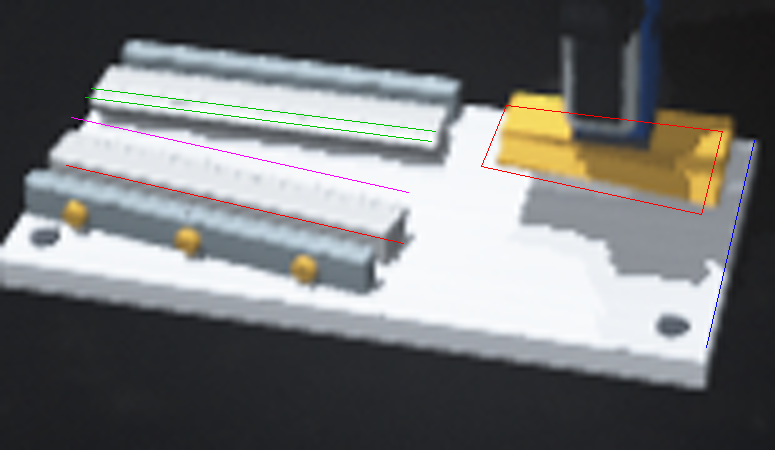

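```bash
python3 - <<'E'
import cv2,pickle,numpy as np
from h import *
d0=pickle.load(open("s0.pkl","rb"));t=d0["top"];s=d0["scene"]
Z=lambda x,y:(185+x/4.8-410/4.8-.4,195+y/4.8-.4)
Q=lambda x,y:(235+x/5-.4,275+y/5-.4)
P=lambda c:c["fx"]*0+np.diag([c["fx"],c["fy"],1])@np.c_[c["R"],c["t"]]
def tri(a,b):
    A=np.array(Z(*a))-[t["cx"],t["cy"]];B=np.array(Q(*b))-[s["cx"],s["cy"]]
    X=cv2.triangulatePoints(P(t),P(s),A.reshape(2,1),B.reshape(2,1))[:,0];return X[:3]/X[3]
O=np.array([.5231,.1727]);yaw=-.056;R=np.array([[np.cos(yaw),np.sin(yaw)],[-np.sin(yaw),np.cos(yaw)]])
for n,a,b in(("Linner mouth",(547,328),(408,205)),("Rinner mouth",(640,330),(440,150)),("Linner end",(605,45),(90,127)),("Rinner end",(655,42),(92,103)),("plate RL",(438,566),(707,362)),("plate RR",(718,579),(757,143)),("Rtop outer mouth",(712,335),(455,85)),("screw rear",(690,548),(672,326)[:2])):
    X=tri(a,b);print(n,X.round(4),(R@(X[:2]-O)).round(4), "scene@.026",(R@(ray(s,*Q(*b),.026)[:2]-O)).round(4),"top@.026",(R@(ray(t,*Z(*a),.026)[:2]-O)).round(4))
sc=cv2.resize(s["frame"][275:355,230:345],None,fx=6.5,fy=6.5,interpolation=cv2.INTER_CUBIC)
cv2.imwrite("pics/z3.png",sc[:,:,::-1])
E
```

```text
Linner mouth [0.5237 0.1974 0.0223] [-0.0008  0.0247] scene@.026 [-0.0017  0.0297] top@.026 [-0.0016  0.024 ]
Rinner mouth [0.5222 0.1597 0.0181] [-0.0002 -0.013 ] scene@.026 [-0.0042 -0.0018] top@.026 [-0.0004 -0.0141]
Linner end [0.6395 0.1751 0.0252] [0.1161 0.0089] scene@.026 [0.1117 0.0105] top@.026 [0.1182 0.0094]
Rinner end [0.6433 0.1552 0.0208] [ 0.121  -0.0107] scene@.026 [ 0.1163 -0.0032] top@.026 [ 0.1206 -0.0112]
plate RL [0.4265 0.2418 0.0093] [-0.1003  0.0636] scene@.026 [-0.1032  0.0841] top@.026 [-0.1006  0.0601]
plate RR [0.4205 0.127  0.0102] [-0.0999 -0.0514] scene@.026 [-0.1031 -0.028 ] top@.026 [-0.1    -0.0531]
Rtop outer mouth [0.5206 0.1295 0.024 ] [-0.0001 -0.0433] scene@.026 [ 0.0001 -0.0403] top@.026 [-0.0009 -0.0436]
screw rear [ 0.4403  0.1464 -0.0543] [-0.0812 -0.0309] scene@.026 [-0.0911  0.0703] top@.026 [-0.0881 -0.0409]
```

View pics/z3.png

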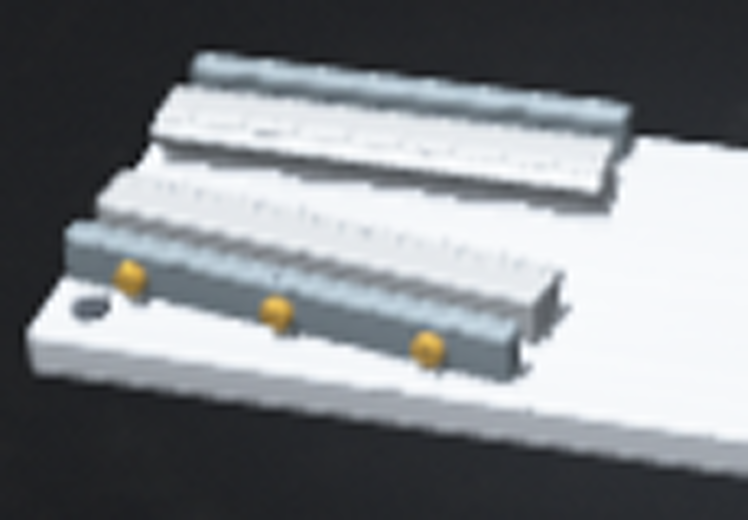

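Scene zoom: the upper inner edges at the mouth are at (555,275) on the left and (605,185) on the right. Both views agree on a clear gap centred at about y=+7 in the stand frame. The holder is over the right spot, so I'll lower it.

Emit:
{"api": "servo_tool", "payload": {"plan": [{"linear": [0,0,-12],"turn": 0,"hand": 10},{"linear": [0,0,-8],"turn": 0,"hand": 10},{"linear": [0,0,-4],"turn": 0,"hand": 10},{"linear": [0,0,-2],"turn": 0,"hand": 10},{"linear": [0,0,0],"turn": 0,"hand": 10}]}}

```text
time_s: 5.82
eef_pos: [0.4645, 0.1842, 0.0343]
eef_rot: [-0.087, -3.14, 0.0]
wrist_force: [0.0, 0.9, -2.6]
width: 0.275
grip_force: 60.0
```

Emit:
{"api": "servo_tool", "payload": {"plan": [{"linear": [0,0,-1],"turn": 0,"hand": 10},{"linear": [0,0,-0.5],"turn": 0,"hand": 10},{"linear": [0,0,0],"turn": 0,"hand": 10}]}}

```text
time_s: 6.2
eef_pos: [0.465, 0.1843, 0.0337]
eef_rot: [0.087, 3.139, 0.001]
wrist_force: [-1.6, -1.2, 4.2]
width: 0.275
grip_force: 60.6
```

Emit:
{"api": "servo_tool", "payload": {"plan": [{"linear": [8,-0.4,0.7],"turn": 0,"hand": 10},{"linear": [10,-0.5,0],"turn": 0,"hand": 10},{"linear": [10,-0.5,0],"turn": 0,"hand": 10},{"linear": [8,-0.4,0],"turn": 0,"hand": 10},{"linear": [0,0,0],"turn": 0,"hand": 10}]}}

```text
time_s: 6.82
eef_pos: [0.5017, 0.1823, 0.0337]
eef_rot: [0.088, 3.139, 0.0]
wrist_force: [-0.0, 0.2, 0.4]
width: 0.276
grip_force: 60.5
```

Emit:
{"api": "servo_tool", "payload": {"plan": [{"linear": [8,-0.4,0],"turn": 0,"hand": 10},{"linear": [8,-0.4,0],"turn": 0,"hand": 10},{"linear": [5,-0.2,0],"turn": 0,"hand": 10},{"linear": [0,0,0],"turn": 0,"hand": 10}]}}

```text
time_s: 7.32
eef_pos: [0.5224, 0.1813, 0.0337]
eef_rot: [0.088, 3.139, 0.0]
wrist_force: [2.0, 0.6, 2.3]
width: 0.274
grip_force: 60.6
```

Emit:
{"api": "servo_tool", "payload": {"plan": [{"linear": [0,0,0],"turn": 0,"hand": 45},{"linear": [0,0,0],"turn": 0,"hand": 45},{"linear": [0,0,5],"turn": 0,"hand": 45},{"linear": [0,0,20],"turn": 0,"hand": 45},{"linear": [0,0,35],"turn": 0,"hand": 45}]}}

```text
time_s: 7.95
eef_pos: [0.5206, 0.1812, 0.0941]
eef_rot: [-0.087, -3.138, 0.001]
wrist_force: [1.0, -0.1, -0.7]
width: 0.523
grip_force: 0.0
```

Emit:
{"api": "servo_tool", "payload": {"plan": [{"linear": [-20,1,5],"turn": 0,"hand": 0},{"linear": [-30,1.5,0],"turn": 0,"hand": 0},{"linear": [0,0,-15],"turn": 0,"hand": 0},{"linear": [0,0,-25],"turn": 0,"hand": 0},{"linear": [0,0,-20],"turn": 0,"hand": 0}]}}

```text
time_s: 8.57
eef_pos: [0.472, 0.1838, 0.0382]
eef_rot: [0.088, 3.139, 0.0]
wrist_force: [-0.1, 0.4, -0.1]
width: -0.0
grip_force: 0.0
```

Emit:
{"api": "servo_tool", "payload": {"plan": [{"linear": [0,0,0],"turn": 0,"hand": 0},{"linear": [0,0,0],"turn": 0,"hand": 0}]}}

```text
time_s: 8.82
eef_pos: [0.4724, 0.1839, 0.0393]
eef_rot: [0.088, 3.139, 0.001]
wrist_force: [0.2, -0.8, -0.2]
width: -0.002
grip_force: 0.0
```

```bash
python3 - <<'E'
from cell import manip
import cv2,pickle,numpy as np
s=manip.snapshot("scene")
b=cv2.resize(s["frame"][225:355,230:380],None,fx=4.5,fy=4.5,interpolation=cv2.INTER_CUBIC)
cv2.imwrite("pics/z4.png",b[:,:,::-1])
E
```

```text
(no output)
```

View pics/z4.png

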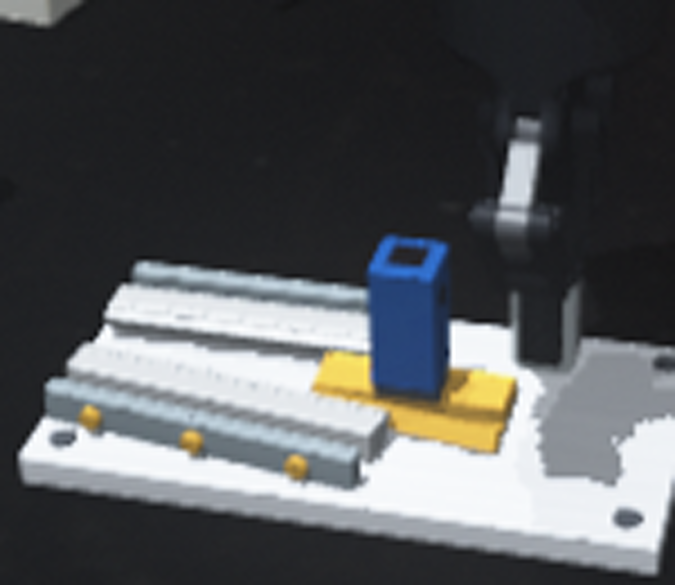

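The holder stands upright with its foot between the walls, the post at zoom (410,320), and the shut fingers are behind it at (545,320). I'll push now.

Emit:
{"api": "servo_tool", "payload": {"plan": [{"linear": [10,-0.5,0],"turn": 0,"hand": 0},{"linear": [10,-0.7,0],"turn": 0,"hand": 0},{"linear": [5,-0.5,0],"turn": 0,"hand": 0},{"linear": [5,-0.5,0],"turn": 0,"hand": 0},{"linear": [5,-0.5,0],"turn": 0,"hand": 0}]}}

```text
time_s: 9.5
eef_pos: [0.5065, 0.1811, 0.0383]
eef_rot: [-0.088, -3.14, 0.0]
wrist_force: [-1.6, -0.7, 0.3]
width: -0.003
grip_force: 0.5
```

Emit:
{"api": "servo_tool", "payload": {"plan": [{"linear": [4,-0.5,0],"turn": 0,"hand": 0},{"linear": [4,-0.5,0],"turn": 0,"hand": 0},{"linear": [4,-0.5,0],"turn": 0,"hand": 0},{"linear": [4,-0.5,0],"turn": 0,"hand": 0},{"linear": [0,0,0],"turn": 0,"hand": 0}]}}

```text
time_s: 10.12
eef_pos: [0.523, 0.1791, 0.0387]
eef_rot: [0.088, 3.14, 0.0]
wrist_force: [0.1, -0.4, -0.3]
width: -0.005
grip_force: 0.0
```

Emit:
{"api": "servo_tool", "payload": {"plan": [{"linear": [3,-0.4,0],"turn": 0,"hand": 0},{"linear": [3,-0.4,0],"turn": 0,"hand": 0},{"linear": [2,-0.3,0],"turn": 0,"hand": 0}]}}

```text
time_s: 10.5
eef_pos: [0.5306, 0.178, 0.0386]
eef_rot: [-0.088, -3.14, -0.0]
wrist_force: [-0.6, 1.3, 0.2]
width: 0.0
grip_force: 0.5
```

```bash
python3 - <<'E'
from cell import manip
import cv2,pickle,numpy as np
s=manip.snapshot("scene")
b=cv2.resize(s["frame"][225:355,230:380],None,fx=4.5,fy=4.5,interpolation=cv2.INTER_CUBIC)
cv2.imwrite("pics/z5.png",b[:,:,::-1])
E
```

```text
(no output)
```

View pics/z5.png

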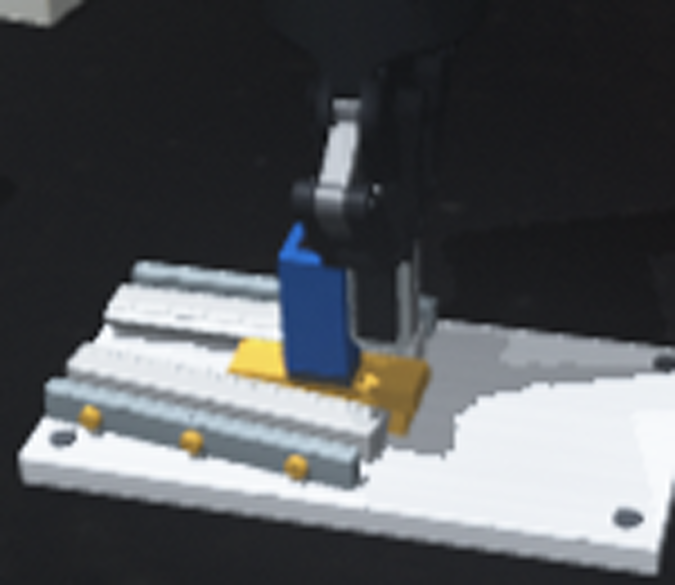

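The holder is sliding straight, with its post at zoom (320,315) and the fingers flat behind it. I'll continue in small steps, reading the force after each.

Emit:
{"api": "servo_tool", "payload": {"plan": [{"linear": [1.5,-0.2,0],"turn": 0,"hand": 0},{"linear": [1.5,-0.2,0],"turn": 0,"hand": 0},{"linear": [0,0,0],"turn": 0,"hand": 0}]}}

```text
time_s: 10.92
eef_pos: [0.5337, 0.1776, 0.0385]
eef_rot: [0.088, 3.14, 0.0]
wrist_force: [-0.4, 0.6, -0.6]
width: -0.0
grip_force: 0.0
```

Emit:
{"api": "servo_tool", "payload": {"plan": [{"linear": [1,-0.1,0],"turn": 0,"hand": 0},{"linear": [1,-0.1,0],"turn": 0,"hand": 0},{"linear": [0,0,0],"turn": 0,"hand": 0}]}}

```text
time_s: 11.3
eef_pos: [0.5356, 0.1774, 0.0385]
eef_rot: [0.088, 3.14, -0.0]
wrist_force: [-0.0, -0.4, 0.5]
width: 0.003
grip_force: 0.1
```

Emit:
{"api": "servo_tool", "payload": {"plan": [{"linear": [1,-0.1,0],"turn": 0,"hand": 0},{"linear": [1,-0.1,0],"turn": 0,"hand": 0},{"linear": [0.5,0,0],"turn": 0,"hand": 0}]}}

```text
time_s: 11.68
eef_pos: [0.538, 0.1772, 0.0385]
eef_rot: [-0.088, -3.14, 0.0]
wrist_force: [-1.4, -0.7, 0.2]
width: -0.0
grip_force: 0.5
```

Emit:
{"api": "servo_tool", "payload": {"plan": [{"linear": [1,-0.1,0],"turn": 0,"hand": 0},{"linear": [1,-0.1,0],"turn": 0,"hand": 0},{"linear": [0.5,0,0],"turn": 0,"hand": 0}]}}

```text
time_s: 12.05
eef_pos: [0.5405, 0.177, 0.0385]
eef_rot: [-0.088, -3.14, 0.0]
wrist_force: [-1.1, 0.5, -0.6]
width: 0.003
grip_force: 0.4
```

Emit:
{"api": "servo_tool", "payload": {"plan": [{"linear": [1,-0.1,0],"turn": 0,"hand": 0},{"linear": [1,-0.1,0],"turn": 0,"hand": 0},{"linear": [0.5,0,0],"turn": 0,"hand": 0}]}}

```text
time_s: 12.42
eef_pos: [0.543, 0.1768, 0.0385]
eef_rot: [-0.088, -3.14, 0.0]
wrist_force: [-0.7, 0.5, -0.3]
width: 0.003
grip_force: 0.4
```

Emit:
{"api": "servo_tool", "payload": {"plan": [{"linear": [1,-0.1,0],"turn": 0,"hand": 0},{"linear": [1,-0.1,0],"turn": 0,"hand": 0},{"linear": [0.5,0,0],"turn": 0,"hand": 0}]}}

```text
time_s: 12.8
eef_pos: [0.5455, 0.1766, 0.0385]
eef_rot: [-0.088, -3.14, 0.0]
wrist_force: [-1.1, -0.6, 0.2]
width: -0.001
grip_force: 0.4
```

Emit:
{"api": "servo_tool", "payload": {"plan": [{"linear": [1,-0.1,0],"turn": 0,"hand": 0},{"linear": [1,-0.1,0],"turn": 0,"hand": 0},{"linear": [0.5,0,0],"turn": 0,"hand": 0}]}}

```text
time_s: 13.18
eef_pos: [0.548, 0.1764, 0.0385]
eef_rot: [-0.088, -3.14, 0.0]
wrist_force: [-0.9, -0.1, -1.5]
width: 0.005
grip_force: 0.4
```

Emit:
{"api": "servo_tool", "payload": {"plan": [{"linear": [1,-0.1,0],"turn": 0,"hand": 0},{"linear": [1,-0.1,0],"turn": 0,"hand": 0},{"linear": [0.5,0,0],"turn": 0,"hand": 0}]}}

```text
time_s: 13.55
eef_pos: [0.5505, 0.1762, 0.0385]
eef_rot: [-0.088, -3.14, 0.0]
wrist_force: [-1.4, 1.4, 0.0]
width: 0.003
grip_force: 0.4
```

Emit:
{"api": "servo_tool", "payload": {"plan": [{"linear": [1,-0.1,0],"turn": 0,"hand": 0},{"linear": [1,-0.1,0],"turn": 0,"hand": 0},{"linear": [0.5,0,0],"turn": 0,"hand": 0}]}}

```text
time_s: 13.92
eef_pos: [0.5529, 0.1759, 0.0385]
eef_rot: [-0.088, -3.14, 0.0]
wrist_force: [-1.9, 0.1, 1.1]
width: -0.005
grip_force: 1.0
```

Emit:
{"api": "servo_tool", "payload": {"plan": [{"linear": [1,-0.1,0],"turn": 0,"hand": 0},{"linear": [1,-0.1,0],"turn": 0,"hand": 0}]}}

```text
time_s: 14.18
eef_pos: [0.5537, 0.1759, 0.0383]
eef_rot: [-0.088, -3.137, 0.0]
wrist_force: [-7.0, 0.0, 3.9]
width: 0.001
grip_force: 3.7
```

Emit:
{"api": "servo_tool", "payload": {"plan": [{"linear": [0,0,0],"turn": 0,"hand": 0}]}}

```text
time_s: 14.3
eef_pos: [0.5538, 0.1759, 0.0383]
eef_rot: [-0.088, -3.137, 0.0]
wrist_force: [-5.5, 0.8, 3.0]
width: 0.003
grip_force: 3.0
```

Emit:
{"api": "servo_tool", "payload": {"plan": [{"linear": [0.4,0,0],"turn": 0,"hand": 0},{"linear": [0.4,0,0],"turn": 0,"hand": 0},{"linear": [0,0,0],"turn": 0,"hand": 0}]}}

```text
time_s: 14.68
eef_pos: [0.554, 0.1759, 0.0382]
eef_rot: [-0.087, -3.136, 0.001]
wrist_force: [-8.5, -1.0, 5.3]
width: -0.002
grip_force: 4.0
```

```bash
python3 - <<'E'
from cell import manip
import cv2,pickle,numpy as np
s=manip.snapshot("scene")
b=cv2.resize(s["frame"][260:345,230:330],None,fx=7,fy=7,interpolation=cv2.INTER_CUBIC)
cv2.imwrite("pics/z6.png",b[:,:,::-1])
E
```

```text
(no output)
```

View pics/z6.png

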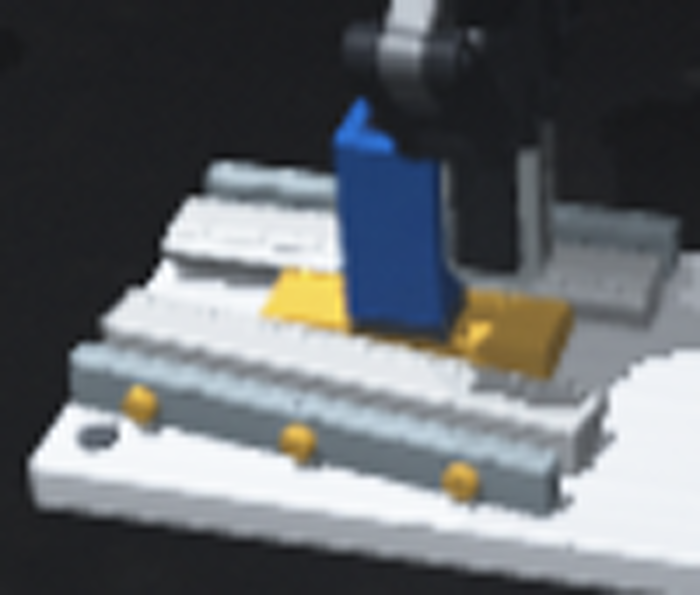

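The foot is between both walls and against the overhangs, with no visible skew. Force has risen about 6 N per mm of travel, so this is the tight point. I'll press gently up to about 12 N.

Emit:
{"api": "servo_tool", "payload": {"plan": [{"linear": [0.3,0,0],"turn": 0,"hand": 0},{"linear": [0.3,0,0],"turn": 0,"hand": 0},{"linear": [0,0,0],"turn": 0,"hand": 0}]}}

```text
time_s: 15.1
eef_pos: [0.5541, 0.1759, 0.0381]
eef_rot: [-0.087, -3.135, 0.001]
wrist_force: [-9.1, 0.6, 4.3]
width: 0.004
grip_force: 4.6
```

Emit:
{"api": "servo_tool", "payload": {"plan": [{"linear": [0.3,0,0],"turn": 0,"hand": 0},{"linear": [0.3,0,0],"turn": 0,"hand": 0},{"linear": [0,0,0],"turn": 0,"hand": 0}]}}

```text
time_s: 15.48
eef_pos: [0.5543, 0.1759, 0.0379]
eef_rot: [-0.087, -3.134, 0.001]
wrist_force: [-11.5, -0.5, 6.7]
width: -0.001
grip_force: 5.3
```

Emit:
{"api": "servo_tool", "payload": {"plan": [{"linear": [0,0,0.5],"turn": 0,"hand": 0},{"linear": [0,0,0.3],"turn": 0,"hand": 0},{"linear": [0,0,0],"turn": 0,"hand": 0}]}}

```text
time_s: 15.85
eef_pos: [0.5543, 0.1759, 0.038]
eef_rot: [-0.087, -3.134, 0.001]
wrist_force: [-8.2, 1.2, 1.8]
width: -0.002
grip_force: 4.0
```

Emit:
{"api": "servo_tool", "payload": {"plan": [{"linear": [0.4,0,0.1],"turn": 0,"hand": 0},{"linear": [0.3,0,0],"turn": 0,"hand": 0},{"linear": [0,0,0],"turn": 0,"hand": 0}]}}

```text
time_s: 16.23
eef_pos: [0.5543, 0.1759, 0.0379]
eef_rot: [-0.087, -3.132, 0.001]
wrist_force: [-10.9, 1.1, 4.5]
width: 0.0
grip_force: 5.2
```

Emit:
{"api": "servo_tool", "payload": {"plan": [{"linear": [0.3,0,0.2],"turn": 0,"hand": 0},{"linear": [0.2,0,0],"turn": 0,"hand": 0},{"linear": [0,0,0],"turn": 0,"hand": 0}]}}

```text
time_s: 16.6
eef_pos: [0.5544, 0.1759, 0.038]
eef_rot: [-0.087, -3.131, 0.001]
wrist_force: [-10.4, 0.2, 3.6]
width: 0.004
grip_force: 5.6
```

Emit:
{"api": "servo_tool", "payload": {"plan": [{"linear": [0.3,0,0.1],"turn": 0,"hand": 0},{"linear": [0.3,0,0],"turn": 0,"hand": 0},{"linear": [0,0,0],"turn": 0,"hand": 0},{"linear": [0,0,0],"turn": 0,"hand": 0}]}}

```text
time_s: 17.1
eef_pos: [0.5547, 0.1759, 0.038]
eef_rot: [-0.087, -3.131, 0.001]
wrist_force: [-12.8, -0.2, 3.0]
width: -0.004
grip_force: 6.1
```

Emit:
{"api": "servo_tool", "payload": {"plan": [{"linear": [0,0,0],"turn": 0,"hand": 0}]}}

```text
time_s: 17.23
eef_pos: [0.5547, 0.1759, 0.038]
eef_rot: [-0.087, -3.131, 0.001]
wrist_force: [-12.4, 0.9, 4.1]
width: 0.002
grip_force: 6.1
```

About 12.4 N held steadily. I'll back off straight along the way, lift clear and check.

Emit:
{"api": "servo_tool", "payload": {"plan": [{"linear": [-2,0,0],"turn": 0,"hand": 0},{"linear": [-4,0.2,0],"turn": 0,"hand": 0},{"linear": [-15,0.8,0],"turn": 0,"hand": 0},{"linear": [-30,1.5,10],"turn": 0,"hand": 0},{"linear": [-20,1,40],"turn": 0,"hand": 0}]}}

```text
time_s: 17.85
eef_pos: [0.4841, 0.1787, 0.0875]
eef_rot: [-0.087, -3.135, 0.003]
wrist_force: [1.0, 0.1, 0.8]
width: 0.003
grip_force: 0.0
```

Emit:
{"api": "servo_tool", "payload": {"plan": [{"linear": [0,-50,30],"turn": 0,"hand": 0},{"linear": [0,-60,30],"turn": 0,"hand": 0},{"linear": [0,-60,0],"turn": 0,"hand": 0},{"linear": [0,-60,0],"turn": 0,"hand": 0},{"linear": [0,0,0],"turn": 0,"hand": 0}]}}

```text
time_s: 18.48
eef_pos: [0.4875, -0.0499, 0.1484]
eef_rot: [0.097, 3.138, -0.002]
wrist_force: [-0.1, 1.0, -0.3]
width: -0.002
grip_force: 0.0
```

```bash
python3 - <<'E'
from cell import manip
import cv2,pickle,numpy as np
d={n:manip.snapshot(n) for n in("scene","top")}
pickle.dump(d,open("s2.pkl","wb"))
a=cv2.resize(d["top"]["frame"][135:320,185:265],None,fx=4,fy=3.2,interpolation=cv2.INTER_CUBIC)
a=cv2.resize(d["top"]["frame"][195:320,185:265],None,fx=4.7,fy=4.7,interpolation=cv2.INTER_CUBIC)
b=cv2.resize(d["scene"]["frame"][255:350,230:325],None,fx=4.4,fy=4.4,interpolation=cv2.INTER_CUBIC)
im=np.zeros((600,800,3),np.uint8);im[:a.shape[0],:a.shape[1]]=a;im[:b.shape[0],a.shape[1]+4:a.shape[1]+4+b.shape[1]]=b[:,:800-a.shape[1]-4]
cv2.imwrite("pics/z7.png",im[:,:,::-1])
d0=pickle.load(open("s0.pkl","rb"))["top"]["frame"][130:165,205:300].astype(int)
print("vial diff",abs(d0-d["top"]["frame"][130:165,205:300]).max())
from h import *
s=d["top"];hsv=cv2.cvtColor(s["frame"],cv2.COLOR_RGB2HSV);M=cv2.inRange(hsv,(100,100,30),(125,255,255));M[:190]=0;M[330:]=0;M[:,:185]=0;M[:,265:]=0
c=max(cv2.findContours(M,0,2)[0],key=cv2.contourArea);r=cv2.minAreaRect(c);print(r);p=ray(s,*r[0],.076);yaw=-.053;q=p[:2]-[.5231,.1737]
print(p,q[0]*np.cos(yaw)+q[1]*np.sin(yaw),-q[0]*np.sin(yaw)+q[1]*np.cos(yaw))
for b in cv2.boxPoints(r):print(ray(s,*b,.076).round(4))
E
```

```text
vial diff 22
((222.0, 231.0), (12.0, 12.0), 90.0)
[0.57723766 0.17298216 0.076     ] 0.05409966923124612 0.0021511177977349603
[0.5889 0.1846 0.076 ]
[0.5888 0.1618 0.076 ]
[0.5656 0.1614 0.076 ]
[0.5657 0.1841 0.076 ]
```

View pics/z7.png

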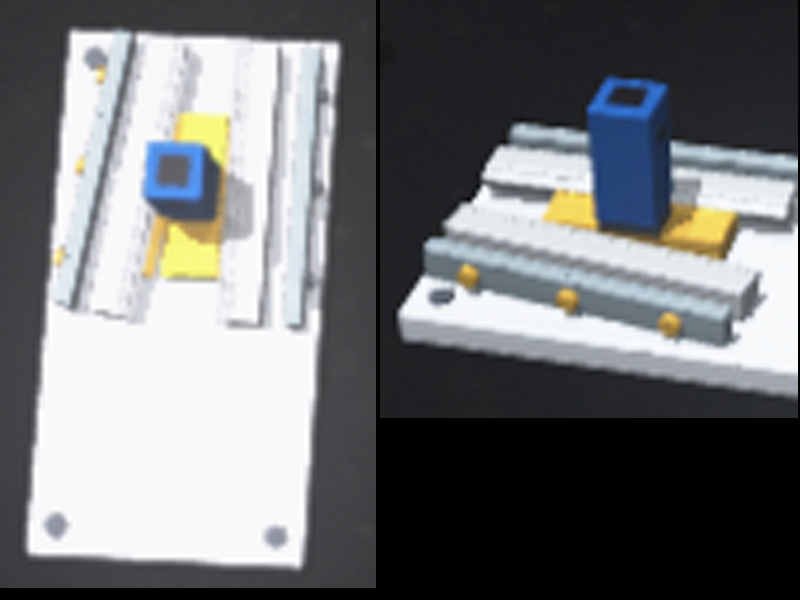

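The foot's straight side lies flush along the right wall and its slanted side along the shoe. The origin is at x≈54, y≈+2 mm, which fits a true wedge. The vials haven't moved, so I'll hand in.

```bash
python3 -c "
from cell import manip
print(manip.job_done())"
```

```text
the job is handed in; nothing more can be done
None
```

The blue holder is wedged in the stand's way about 54 mm past the mouth, pressed home with about 12 N (peak reading 12.8 N); I let go of it, the vials did not move, and the job was handed in at about 18.6 s.

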